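# Lay out the stone-setting station on the jeweller's mat

### The job

Lay out the green mat for stone setting: lay the orange rubber ring flat on the middle of the steel bench block and seat the brass pitch bowl upright in it, stand the black loupe on the mat midway between the steel block and the wooden bur block, and stand the amber jar on the mat straight behind the wooden bur block, about 2 cm clear of it (behind means on the side away from the mat's yellow front edge). Leave the green jar, the blue ring box and the hammer where they are.

Things in the scene. Friction and masses are not known exactly. Their poses are not given: they have to be found in the camera images.
- mat: fixed dark green mat, 220 mm (x) by 300 mm (y), 4 mm thick, 16 mm yellow stripe along its front (-x) edge, nearest the robot. Origin: centre of its underside; x from front to back, y to its left, z up; turned up to 0.25 rad. The steel block and the wooden bur block are fixed on it, 90 mm left and right of its centre along y (which is where changes), so its centre is midway between them.
- bench_block: fixed polished steel bench block, 70 x 70 mm, 20 mm high, standing square on the mat (its top 24 mm over the table). Origin: centre of its underside; axes parallel to the mat's.
- bur_block: fixed light wooden block, 50 mm (x) by 60 mm (y), 28 mm high, with six small upright burs that reach 47 mm above its underside, standing square on the mat. Origin: centre of its underside; axes parallel to the mat's, so +x is behind it. With the jar 20 mm clear behind it their centres are 64 mm apart.
- pad_ring: loose orange rubber ring (a support for the bowl), outer diameter 60 mm, hole 39 mm, 14 mm high, about 60 g, lying flat on the table. Origin: centre of its underside, z up.
- pitch_bowl: loose solid brass pitch bowl with dark pitch on top, 52 mm across, 32 mm high, 0.17 to 0.35 kg; a straight-walled body above 10 mm height with a flat underside, on a round foot 28 mm across (20 mm at its chamfered tip) and 10 mm long. Seated, the foot is inside the ring's hole and the body rests flat on the ring, the bowl's underside 4 mm above the ring's. Origin: centre of its underside, z up.
- loupe: loose black watchmaker's eye loupe with a silver band and a pale lens on top, 34 mm across up to 24 mm height, narrowing to 28 mm at the top, 34 mm high, about 40 g, standing upright. Origin: centre of its underside, z up.
- amber_jar: loose closed jar of amber glass with a red cap, 38 mm across, 45 mm high, about 50 to 100 g, standing upright. Origin: centre of its underside, z up.
- green_jar: loose closed jar of green glass with a white cap, 38 mm across, 45 mm high; not part of the job. Origin: centre of its underside, z up.
- ring_box: loose closed dark blue ring box, 50 x 50 mm, 41 mm high; not part of the job. Origin: centre of its underside, z up.
- hammer: loose small hammer, 200 mm long, lying beyond the mat roughly across the robot's view; not part of the job. Its x axis runs along the handle towards the head.
Not all that is in view belongs to the job. Of the things shaped like the pitch_bowl, the brass one is meant.

How it is judged (in metres and radians):
At the end, for the whole second after the job is handed in: Ring flat on the steel block, centred to 12 mm; bowl seated in its hole, centred to 8 mm; loupe on the mat within 15 mm of midway between the blocks; amber jar on the mat behind the bur block, gap 3 to 37 mm, within 15 mm sideways; all upright (0.12 rad), released, at rest (horizontal distance between pad_ring and bench_block below 0.012 m and z of pad_ring in the frame of bench_block between 0.017 and 0.024 m and horizontal distance between pitch_bowl and pad_ring below 0.008 m and z of pitch_bowl in the frame of pad_ring between 0.001 and 0.007 m and horizontal distance between loupe and mat below 0.015 m and z of loupe in the frame of mat between 0.001 and 0.008 m and x of amber_jar in the frame of bur_block between 0.047 and 0.081 m and y of amber_jar in the frame of bur_block between -0.015 and 0.015 m and z of amber_jar in the frame of bur_block between -0.003 and 0.004 m and linear speed of each of pad_ring, pitch_bowl, loupe, amber_jar below 0.02 m/s and angle between each of pad_ring, pitch_bowl, loupe, amber_jar's own z axis and vertical below 0.12 rad); the robot touches nothing.
It fails at once if the green jar is moved by more than 15 mm (distance of green_jar from where it was at the start of the episode above 0.015 m).
It fails at once if the blue ring box is moved by more than 15 mm (distance of ring_box from where it was at the start of the episode above 0.015 m).
It fails at once if the hammer is moved by more than 15 mm (distance of hammer from where it was at the start of the episode above 0.015 m).
It also fails if it takes over 102 s, if anything falls off the work surface, if the arm or the gripper's body presses on something with over 40 N, if the wrist force passes 120 N, or if a joint passes its speed limit or range.

### The arm

A 6-joint arm with a two-finger parallel gripper is mounted at the origin on the work surface. World frame = base frame: x ahead of the robot, y to its left, z up, the work surface at z = 0. Lengths are in mm, angles in rad, forces in N, time in s.
With the tool pointing down it reaches from about 300 to 950 mm from the base axis. Payload 3.1 kg.
Tool frame: the origin (TCP) lies on the front face of the gripper's body, between the roots of the fingers; the fingertips stand 73 mm ahead of it and the grasp point (between the pads) lies 54 mm ahead of it; z points along the fingers, y is the line along which they close (so a half turn about z gives the same grasp; the last joint's range is limited). The gripper opens to 85 mm and grips with 20 to 120 N. Pads are 22 mm wide; open, the fingers measure 114 mm over their backs; the gripper's body (76 mm by 85 mm) begins 54 mm behind the grasp point. The pads swing forward as they close: fully open they stand 13 mm farther back than shut.
Start: joints at [-1.37, 0.308, 1.634, -0, 1.2, -0.07], TCP at [167.162, -602.237, 303.872] pointing down, gripper open.
Joint ranges: [-3.06, 3.06], [-0.79, 1.96], [0.05, 2.63], [-1.19, 4.34], [0.05, 2.64], [-2.94, 2.94]. Speed limits (rad/s): [2.79, 2.79, 3.14, 3.14, 3.14, 3.14].

### API

Orientations are given as a unit quaternion [w, x, y, z].
In Python, from bench import read_state, get_image, camera_model, close_job gives the robot as it stands.
- The arm moves only by the shell command python3 -m jog 'ROWS' [OPENING]. ROWS is text: rows parted by semicolons, each of 6 numbers parted by spaces: the shift along the tool's x, y, z in m, then the turn, a rotation vector about the tool's x, y, z in rad. In form: x y z rx ry rz; .... A call has 1 to 5 rows; each row shifts and turns the commanded pose from where the row before left it, along the tool's axes as they then stand; what a row does not reach is not made up. A row lasts 1/12 s, in which the tool goes at most 41.7 mm and 7.16 degrees, less where a joint would pass 70% of its speed; a pose out of reach is approached as far as the arm can. A call with a gripper value outside its range is refused whole. OPENING is the finger opening in m, from 0 to 0.0854, set as the call begins (- or left out, the last holds). The fingers move at their own pace and stop on an object; the grip force is fixed at half the most. Time passes only in rows, so rows that do not move let the fingers close. It gives the time, the measured TCP pose, the force, the opening and the grip force at its end, in the units of the state.
- read_state(): the state, without advancing time (a new reading comes with each control period).
- get_image(name): name is "scene" or "top" or "wrist"; returns the picture (480x640x3 uint8, blue, green, red); there is no depth.
- camera_model(name): a dict with "intrinsics" (3x3 intrinsics, pixels), "origin" and "attitude" of the camera in the world. Camera axes: x right, y up, looking along -z (the intrinsics and any distortion apply to the point x, -y, -z); pixel columns grow to the right and rows downward; lengths in mm; the calibration is good to about 2 mm. A picture is of the moment at which its call begins: read the wrist's pose just before it. camera_model takes no time and is no camera call; for the wrist camera it gives the pose at the moment of the call.
- close_job(): hands the job in; it is judged then, once.
The state is a dict: "clock": time; "qpos": joint angles; "dq": joint speeds; "effort": joint torques, N m; "tcp_pos": TCP position; "tool_rot": TCP orientation; "ft_force": force on the tool from outside, world axes, zero at the start; "moment": the same for the moment, N m; "finger_gap": opening from 0.0 (shut) to 1.0 (fully open); "gripper_force": force on a finger pad.
Only numpy, scipy, OpenCV 4.12 (cv2) and the standard library are available. Lean on these libraries where they do the work, as an engineer would, in place of code of your own. Each camera call takes 0.05 s, during which the arm holds its last target. There are 200 camera calls.

## Working session

There is one attempt and no reset: what is moved stays moved. The work goes in short steps, Python scripts to look and compute and a shell command to move; the robot and the scene stay as the last step left them, time stands still between calls to the robot, and variables do not carry over. Pictures are saved under pics/ and viewed, at most 17 in all, crops included, and the job is handed in when it is done.

```bash
mkdir -p pics; ls; python3 - <<'E'
from bench import *
import cv2
for n in("scene","top"):
    cv2.imwrite(f"pics/{n}0.png",get_image(n)); print(n,camera_model(n))
print(camera_model("wrist"));print(read_state())
E
```

```text
pics
scene {'intrinsics': array([[488.36862401,   0.        , 310.40481506],
       [  0.        , 488.36862401, 233.89232986],
       [  0.        ,   0.        ,   1.        ]]), 'origin': array([ 886.79342734, -613.68901611,  675.42527433]), 'attitude': array([0.87686617, 0.41496412, 0.10244156, 0.22003687])}
top {'intrinsics': array([[490.77306441,   0.        , 320.31425668],
       [  0.        , 490.77306441, 236.95868205],
       [  0.        ,   0.        ,   1.        ]]), 'origin': array([ 407.7061802 ,   22.35526141, 1167.64902726]), 'attitude': array([-0.70412492, -0.04163591,  0.04490036,  0.70743091])}
{'intrinsics': array([[406.90460109,   0.        , 323.49158224],
       [  0.        , 406.90460109, 232.35581854],
       [  0.        ,   0.        ,   1.        ]]), 'origin': array([ 235.89519253, -583.43277828,  372.80013865]), 'attitude': array([ 0.78768631, -0.1108906 ,  0.08521565, -0.59999321])}
{'clock': 0.1, 'qpos': array([-1.36971279e+00,  3.08963938e-01,  1.63504673e+00,  2.56110803e-05,
        1.19974246e+00, -6.97241640e-02]), 'dq': array([ 0.0020969 , -0.00103848, -0.00300308,  0.0009605 ,  0.00030918,
       -0.00019575]), 'effort': array([-4.01467037e-05, -4.16407156e+01, -2.77644360e+01, -6.34158027e-05,
        4.03588507e-03, -1.44677171e-05]), 'tcp_pos': array([ 167.03861061, -601.64408721,  302.73909111]), 'tool_rot': array([-1.07869207e-03,  9.90846947e-01,  1.34985782e-01, -5.89953852e-05]), 'ft_force': array([-0.09997826, -0.06074037, -0.46992594]), 'moment': array([-0.00648174,  0.01998467, -0.02419911]), 'gripper_force': 0.0, 'finger_gap': 1.0035521689923008}
```

View pics/top0.png

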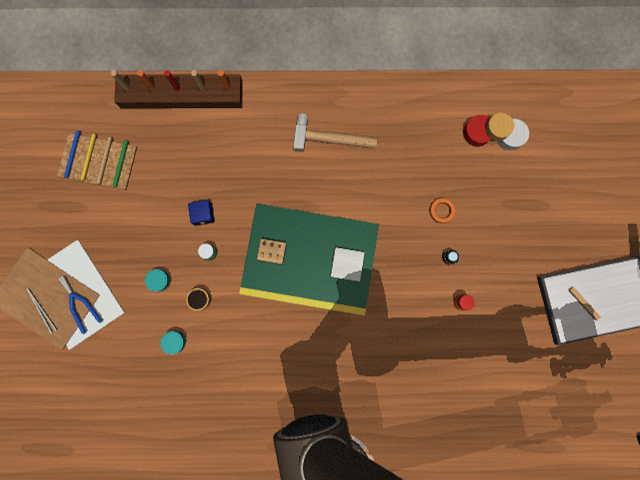

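View pics/scene0.png

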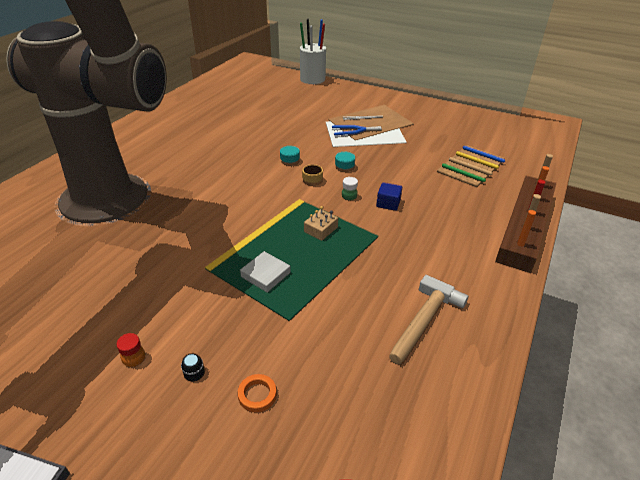

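The brass, dark-topped bowl at top (198,299) / scene (312,174) fits the description. The other two of that shape, at top (157,280) and (172,342), are teal. The ring is at top (443,210), the loupe at (452,257) and the amber jar's red cap at (466,302). The mat corners are about (257,205), (378,224), (365,313) and (241,294). I'll confirm the bowl in a crop and measure.

```bash
cat > h.py <<'E'
import numpy as np, cv2
from bench import *
from scipy.spatial.transform import Rotation as R
def ray(cm,px):
    K=cm["intrinsics"];q=cm["attitude"]
    u=np.linalg.solve(K,[px[0],px[1],1.]);
    return R.from_quat(np.r_[q[1:],q[0]]).apply([u[0],-u[1],-u[2]])
def at(cm,px,z):
    d=ray(cm,px);o=cm["origin"];return (o+d*(z-o[2])/d[2])[:2]
def proj(cm,P):
    q=cm["attitude"];p=R.from_quat(np.r_[q[1:],q[0]]).inv().apply(np.asarray(P,float)-cm["origin"])
    return (cm["intrinsics"]@[p[0],-p[1],-p[2]]/-p[2])[:2]
def blob(im,c,r,f):
    x,y=map(int,c);s=im[y-r:y+r,x-r:x+r].astype(int)
    m=f(s[...,0],s[...,1],s[...,2]).astype(np.uint8)
    n,l,st,ce=cv2.connectedComponentsWithStats(m);k=1+np.argmax(st[1:,4])
    a=np.argwhere(l==k);h,_=a.min(0),0
    pts=a[:,::-1].astype(np.int32);hull=cv2.convexHull(pts)
    mm=cv2.moments(hull);return np.array([mm["m10"]/mm["m00"]+x-r,mm["m01"]/mm["m00"]+y-r]),st[k,4]
E
python3 - <<'E'
from h import *
im=cv2.imread("pics/top0.png");s=cv2.imread("pics/scene0.png");T=camera_model("top");S=camera_model("scene")
cv2.imwrite("pics/c1.png",np.hstack([cv2.resize(im[240:360,140:240],(400,480)),cv2.resize(s[135:207,260:320],(400,480))]))
sat=lambda b,g,r:(r>120)&(b<60)
for n,c,r,f,z in [("ring",(443,210),22,lambda b,g,r:(r>190)&(b<60)&(g>60),14),
 ("amber cap",(466,302),16,lambda b,g,r:(r>110)&(g<45)&(b<45),45),
 ("green cap",(207,251),14,lambda b,g,r:(r>170)&(b>160),45),
 ("loupe lens",(452,257),12,lambda b,g,r:(b>120)&(g>120),34),
 ("loupe black",(452,257),14,lambda b,g,r:(r<60)&(b<70),26),
 ("bowl pitch",(198,299),16,lambda b,g,r:(r<70)&(b<60),31),
 ("box",(201,212),20,lambda b,g,r:(b>r+40),41),
 ("steel",(348,264),26,lambda b,g,r:(b>140)&(g>140),24)]:
    p,A=blob(im,c,r,f); print(n,p.round(1),A,at(T,p,z).round(1))
g=(im[...,1].astype(int)>im[...,2]+20)&(im[...,1]>im[...,0]+8)
y=(im[...,2]>130)&(im[...,1]>120)&(im[...,0]<60)
m=np.zeros(g.shape,np.uint8);m[195:325,230:390]=(g|y)[195:325,230:390]
m=cv2.morphologyEx(m,cv2.MORPH_OPEN,np.ones((3,3)))
n,l,st,ce=cv2.connectedComponentsWithStats(m);k=1+np.argmax(st[1:,4])
h=np.array([at(T,q+0.0,4) for q in np.argwhere(l==k)[:,::-1]]).astype(np.float32)
print(cv2.minAreaRect(h))
print([at(T,q,4).round(1) for q in [(257,205),(378,224),(365,313),(241,294)]])
for q,z in [((443,210),0)]: pass
E
```

```text
ring [442.8 209.9] 206 [ 613.5 -276. ]
amber cap [461.8 307.2] 6 [ 383.9 -303.1]
green cap [205.  250.6] 169 [515.6 281.6]
loupe lens [452.9 256. ] 66 [ 501.3 -290.5]
loupe black [450.1 256.6] 95 [ 500.6 -286.1]
bowl pitch [196.7 299.2] 265 [404.9 301.3]
box [199.4 211.8] 442 [606.4 297.6]
steel [346.4 262.3] 755 [488.6 -43.8]
((508.30194091796875, 41.698699951171875), (298.5345764160156, 202.4255828857422), 80.01114654541016)
[array([629.1, 168.6]), array([ 581.6, -121.9]), array([370.8, -87.3]), array([416.5, 204. ])]
```

View pics/c1.png

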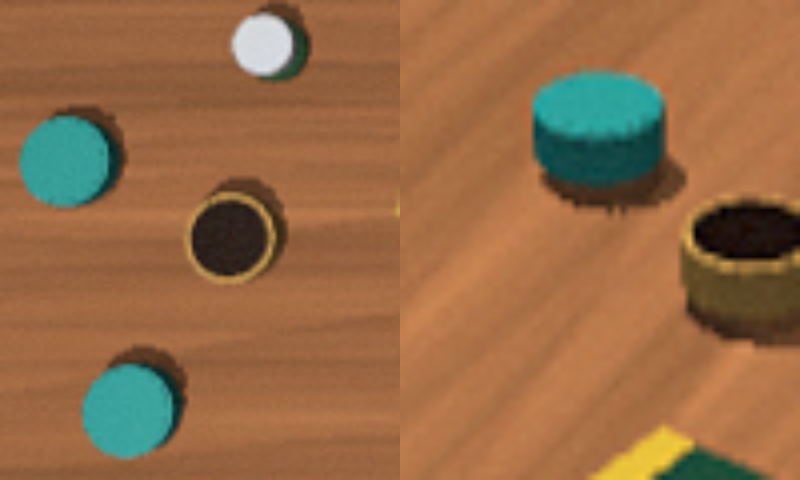

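The crop confirms it: only the bowl with the brass rim and dark pitch top is the one meant, and the other two are solid teal. I'll square the tool to the mat and move above the ring.

```bash
python3 -m jog '0 0 0 0 0 0.1085;0 0 0 0 0 0.1085;0 0 0 0 0 0.1085;0 0 0 0 0 0.1085' 
python3 -m jog '0.0277 -0.0281 0 0 0 0;0.0277 -0.0281 0 0 0 0;0.0277 -0.0281 0 0 0 0;0.0277 -0.0281 0 0 0 0;0.0277 -0.0281 0 0 0 0'
python3 -m jog '0.0277 -0.0281 0 0 0 0;0.0277 -0.0281 0 0 0 0;0.0277 -0.0281 0 0 0 0;0.0277 -0.0281 0 0 0 0;0.0277 -0.0281 0 0 0 0'
python3 -m jog '0.0277 -0.0281 0 0 0 0;0.0277 -0.0281 0 0 0 0;0.0277 -0.0281 0 0 0 0;0.0277 -0.0281 0 0 0 0;0 0 0 0 0 0'
python3 - <<'E'
from h import *
st=read_state();W=camera_model("wrist");im=get_image("wrist");cv2.imwrite("pics/w1.png",im)
print(st["tcp_pos"],st["tool_rot"],W["origin"],proj(W,[613.5,-276,14]),proj(W,np.r_[st["tcp_pos"]-[0,0,54]]))
t=get_image("top");cv2.imwrite("pics/top1.png",t);T=camera_model("top")
cv2.imwrite("pics/c2.png",cv2.resize(t[195:325,230:390],(800,600),interpolation=cv2.INTER_CUBIC))
E
```

```text
clock: 0.43
tcp_pos: [167.1, -601.8, 303.1]
tool_rot: [-0.001, 0.996, -0.084, -0.0]
ft_force: [0.4, -0.0, -0.4]
finger_gap: 1.001
gripper_force: 0.0
clock: 0.85
tcp_pos: [327.6, -484.7, 303.3]
tool_rot: [-0.0, 0.997, -0.082, -0.0]
ft_force: [-0.2, -0.4, -0.3]
finger_gap: 0.999
gripper_force: 0.0
clock: 1.27
tcp_pos: [487.2, -368.3, 303.4]
tool_rot: [-0.0, 0.997, -0.081, -0.0]
ft_force: [-0.0, -0.6, -0.4]
finger_gap: 0.998
gripper_force: 0.0
clock: 1.68
tcp_pos: [618.6, -271.8, 303.2]
tool_rot: [-0.002, 0.997, -0.079, 0.002]
ft_force: [0.4, -1.1, 0.5]
finger_gap: 1.0
gripper_force: 0.0
[ 618.58322978 -271.81050352  303.17167409] [-0.00160441  0.99689613 -0.07869609  0.00157015] [ 688.8660806  -283.63942792  373.43811959] [329.60187747 203.74583823] [323.0780747  333.29121672]
```

View pics/w1.png

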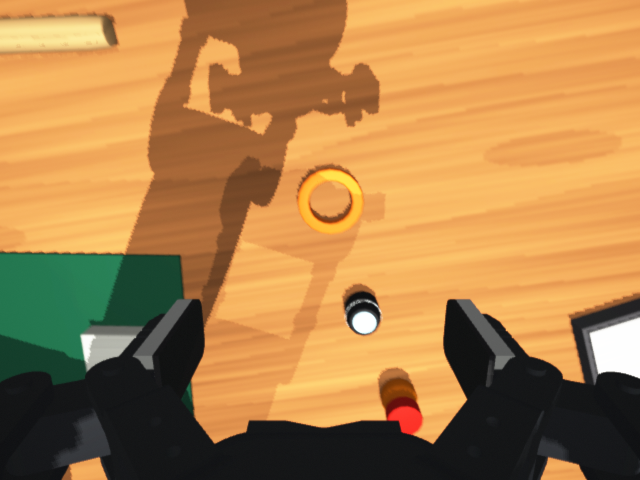

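View pics/c2.png

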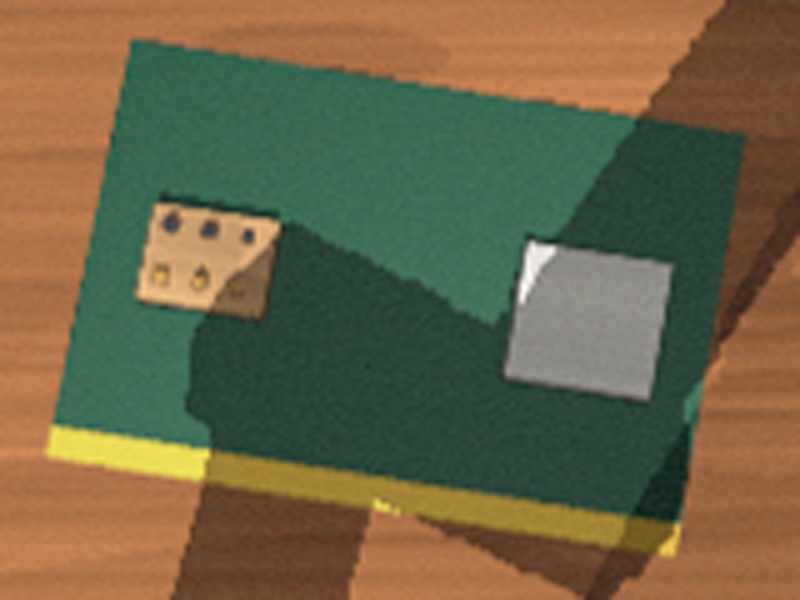

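Wrist view: ring at (331,201), loupe lens at (364,322), red cap at (403,415). The enlarged top crop gives clean corners for the mat, steel block and bur block. Now I'll combine these.

```bash
python3 - <<'E'
from h import *
T=camera_model("top");W=camera_model("wrist")
f=lambda L,z:np.array([at(T,(230+a/5-.4,195+b/4.615-.4),z) for a,b in L])
for n,L,z in [("mat",[(132,41),(745,134),(680,556),(46,457)],4),("steel",[(527,239),(673,264),(650,401),(505,378)],24),("bur",[(155,202),(281,221),(262,319),(137,300)],32)]:
    P=f(L,z);c=P.mean(0);y=P[0]-P[1]+P[3]-P[2];x=P[0]-P[3]+P[1]-P[2]
    print(n,c.round(1),np.arctan2(-y[0],y[1]).round(3),np.arctan2(x[1],x[0]).round(3),np.linalg.norm(x)/2,np.linalg.norm(y)/2)
im=cv2.imread("pics/w1.png")
for n,c,r,fn,z in [("ring",(331,201),45,lambda b,g,r:(r>170)&(b<70)&(g>80),10),("lens",(364,322),25,lambda b,g,r:(b>150)&(g>150),34),("cap",(403,415),25,lambda b,g,r:(r>150)&(g<60)&(b<60),45)]:
    p,A=blob(im,c,r,fn);print(n,p.round(1),A,at(W,p,z).round(1))
t=cv2.imread("pics/top0.png")
p,A=blob(t,(466,302),14,lambda b,g,r:(r>90)&(r>2.2*g)&(g<75)&(b<75));print("cap top",p,A,at(T,p,45))
E
```

```text
mat [499.7  42.1] -0.17 -0.167 219.02543238657674 300.4209537665149
steel [484.6 -46. ] -0.182 -0.161 70.664397797715 68.8911082991956
bur [515.1 130.6] -0.168 -0.165 50.15428436235174 59.16233229973273
ring [330.1 200.5] 1812 [ 610.  -281.3]
lens [364.1 322.2] 439 [ 496.6 -294.7]
cap [405.2 418.6] 627 [ 393.5 -319.8]
cap top [466.40891473 302.04069767] 189 [ 395.50367872 -314.17719547]
```

```bash
python3 -m jog '0 0 0 0 0 0;0 0 0 0 0 0'; cat >> h.py <<'E'
def wmeas(n,guess,z,r,fn):
    st=read_state();W=camera_model("wrist");im=get_image("wrist")
    p,A=blob(im,proj(W,[*guess,z]),r,fn);q=at(W,p,z)
    return n,q.round(1),A,im
ORG=lambda b,g,r:(r>170)&(b<70)&(g>80)
RED=lambda b,g,r:(r>150)&(g<60)&(b<60)
WHT=lambda b,g,r:(b>150)&(g>150)
E0=np.array([np.cos(-.166),np.sin(-.166)]);E1=np.array([-E0[1],E0[0]])
def togo(tgt):
    "tool x,y,z shift (mm) to bring TCP to tgt, using measured pose"
    st=read_state();q=st["tool_rot"];d=np.asarray(tgt)-st["tcp_pos"]
    Rm=R.from_quat(np.r_[q[1:],q[0]]);x=Rm.as_matrix()[:,0]
    return Rm.inv().apply(d).round(1),"yaw",np.arctan2(x[1],x[0]).round(4),"tilt",Rm.as_matrix()[:2,2].round(4),st["tcp_pos"].round(1)
E
python3 - <<'E'
from h import *
for a in [("ring",(613,-276),10,45,ORG),("lens",(501,-290),34,25,WHT),("cap",(395,-314),45,25,RED)]: print(wmeas(*a)[:3])
print(togo([613,-276.5,150]))
E
```

```text
clock: 1.95
tcp_pos: [612.5, -277.9, 303.4]
tool_rot: [-0.0, 0.997, -0.082, -0.001]
ft_force: [0.1, 0.5, 0.0]
finger_gap: 1.002
gripper_force: 0.0
('ring', array([ 616.7, -276.6]), np.int32(1660))
('lens', array([ 503.4, -289.9]), np.int32(407))
('cap', array([ 400. , -314.6]), np.int32(635))
(array([  0. ,  -1.8, 154. ]), 'yaw', np.float64(-0.1653), 'tilt', array([-0.0002, -0.0001]), array([ 612.7, -278.3,  304. ]))
```

```bash
python3 -m jog '0 -0.0018 0.04 0 0 0;0.0023 0 0.04 0 0 0;0 0 0.04 0 0 0;0 0 0.034 0 0 0;0 0 0 0 0 0' 0.068; python3 -m jog '0 0 0 0 0 0;0 0 0 0 0 0;0 0 0 0 0 0' ; python3 - <<'E'
from h import *
st=read_state();W=camera_model("wrist");im=get_image("wrist");cv2.imwrite("pics/w2.png",im)
q=st["tool_rot"];Rm=R.from_quat(np.r_[q[1:],q[0]])
print(st["finger_gap"],togo([615,-276.2,76]))
for d in (60,66,73):
  print(d,[proj(W,st["tcp_pos"]+Rm.apply([x,y,d])).round() for x in(11,-11) for y in(34,-34)])
for a in [("ring",(615,-276),12,110,ORG)]: print(wmeas(*a)[:3])
E
```

```text
clock: 2.52
tcp_pos: [610.1, -273.7, 140.9]
tool_rot: [-0.003, 0.997, -0.082, -0.008]
ft_force: [-1.8, 0.4, -0.9]
finger_gap: 0.795
gripper_force: 0.0
clock: 2.77
tcp_pos: [618.4, -277.2, 153.8]
tool_rot: [0.001, 0.997, -0.082, 0.003]
ft_force: [0.4, 0.1, 0.3]
finger_gap: 0.802
gripper_force: 0.0
0.8024901162221412 (array([-4. , -0.4, 77.9]), 'yaw', np.float64(-0.1635), 'tilt', array([ 0.0061, -0.0032]), array([ 618.4, -277. ,  154. ]))
60 [array([420., 296.]), array([225., 296.]), array([416., 351.]), array([229., 352.])]
66 [array([416., 289.]), array([229., 289.]), array([413., 342.]), array([233., 343.])]
73 [array([412., 281.]), array([233., 281.]), array([409., 333.]), array([236., 333.])]
('ring', array([ 641.1, -278.9]), np.int32(11802))
```

View pics/w2.png

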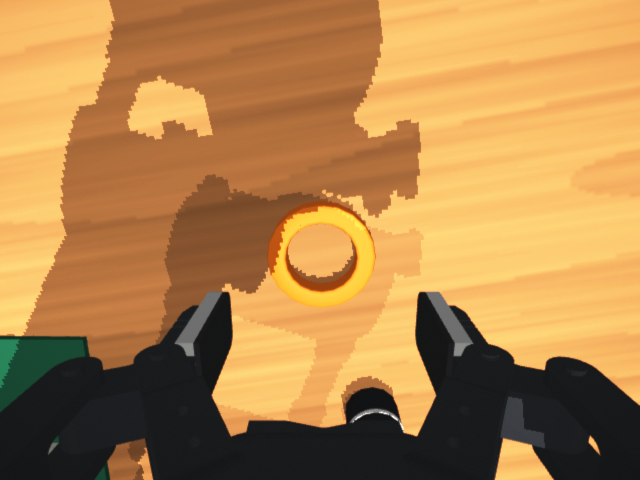

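Tips at 68 mm opening are at (231,293) and (417,293), about 63 mm ahead of the TCP. Ring top centre is at (322,255).

```bash
python3 -m jog '0 0 0 0 0 0;0 0 0 0 0 0;0 0 0 0 0 0'; python3 - <<'E'
from h import *
W=camera_model("wrist");im=get_image("wrist");
c=im[190:320,250:400].astype(int);m=((c[...,2]>170)&(c[...,0]<110)&(c[...,2]-c[...,0]>150)).astype(np.uint8)
cv2.imwrite("pics/m.png",m*255)
n,l,s,ce=cv2.connectedComponentsWithStats(m);k=1+np.argmax(s[1:,4])
h=cv2.convexHull(np.argwhere(l==k)[:,::-1].astype(np.int32));e=cv2.minEnclosingCircle(h)
p=np.array(e[0])+[250,190];print(p,e[1],s[k],at(W,p,14),togo([615,-276.2,70]))
E
```

```text
clock: 3.12
tcp_pos: [616.7, -275.8, 150.9]
tool_rot: [0.0, 0.997, -0.081, 0.001]
ft_force: [-0.2, -0.5, -0.3]
finger_gap: 0.794
gripper_force: 0.0
[323.61330414 253.78464127] 55.43107986450195 [  19   11  111  106 5352] [ 616.66518527 -276.26297189] (array([-1.5,  0.7, 80.5]), 'yaw', np.float64(-0.1631), 'tilt', array([ 0.0008, -0.0004]), array([ 616.5, -275.7,  150.5]))
```

```bash
python3 -m jog '0 0.0006 0.02 0 0 0;0 0 0.02 0 0 0;0 0 0.015 0 0 0;0 0 0.012 0 0 0;0 0 0.008 0 0 0' 0.075;python3 -m jog '0 0 0.005 0 0 0;0 0 0 0 0 0;0 0 0 0 0 0;0 0 0 0 0 0'; python3 -m jog '0 0 0 0 0 0;0 0 0 0 0 0;0 0 0 0 0 0;0 0 0 0 0 0;0 0 0 0 0 0' 0.045;python3 -m jog '0 0 -0.01 0 0 0;0 0 -0.02 0 0 0;0 0 -0.025 0 0 0;0 0 -0.02 0 0 0;0 0 -0.01 0 0 0'; python3 -m jog '0 0 0 0 0 0;0 0 0 0 0 0;0 0 0 0 0 0;0 0 0 0 0 0'
```

```text
clock: 3.58
tcp_pos: [615.2, -275.7, 72.7]
tool_rot: [-0.001, 0.997, -0.082, -0.001]
ft_force: [-0.8, 0.4, 0.1]
finger_gap: 0.882
gripper_force: 0.0
clock: 3.92
tcp_pos: [617.0, -276.7, 70.9]
tool_rot: [0.0, 0.997, -0.082, 0.001]
ft_force: [-0.1, 0.2, 0.2]
finger_gap: 0.877
gripper_force: 0.0
clock: 4.33
tcp_pos: [617.5, -276.9, 72.1]
tool_rot: [0.001, 0.997, -0.081, 0.002]
ft_force: [-1.4, 0.8, 4.9]
finger_gap: 0.678
gripper_force: 63.6
clock: 4.75
tcp_pos: [617.6, -276.9, 158.5]
tool_rot: [0.001, 0.997, -0.081, 0.002]
ft_force: [0.2, -0.3, -0.7]
finger_gap: 0.676
gripper_force: 64.1
clock: 5.08
tcp_pos: [615.0, -275.6, 152.8]
tool_rot: [-0.001, 0.997, -0.082, -0.002]
ft_force: [-0.6, 0.8, -0.6]
finger_gap: 0.672
gripper_force: 64.1
```

```bash
python3 -m jog '-0.0093 -0.0114 0 0 0 0;-0.0186 -0.0228 0 0 0 0;-0.0186 -0.0228 0 0 0 0;-0.0186 -0.0228 0 0 0 0;-0.0186 -0.0228 0 0 0 0'; python3 -m jog '-0.0186 -0.0228 0 0 0 0;-0.0186 -0.0228 0 0 0 0;-0.0186 -0.0228 0 0 0 0;-0.0186 -0.0228 0 0 0 0;-0.0093 -0.0114 0 0 0 0';  python3 -m jog '0 0 0.01 0 0 0;0 0 0.01 0 0 0;0 0 0 0 0 0;0 0 0 0 0 0;0 0 0 0 0 0'; python3 -m jog '0 0 0 0 0 0;0 0 0 0 0 0;0 0 0 0 0 0'; python3 - <<'E'
from h import *
print(togo([484.7,-46.4,98]))
W=camera_model("wrist");im=get_image("wrist");cv2.imwrite("pics/w3.png",im)
a=-.166;c=np.array([484.7,-46.4])
print([proj(W,[*(c+35*(i*E0+j*E1)),24]).round() for i,j in((1,1),(1,-1),(-1,-1),(-1,1))])
E
```

```text
clock: 5.5
tcp_pos: [548.5, -160.2, 153.2]
tool_rot: [-0.0, 0.997, -0.082, -0.001]
ft_force: [0.9, 1.1, -0.9]
finger_gap: 0.677
gripper_force: 64.1
clock: 5.92
tcp_pos: [481.0, -44.2, 153.1]
tool_rot: [-0.001, 0.997, -0.081, -0.003]
ft_force: [0.3, 0.8, -0.9]
finger_gap: 0.675
gripper_force: 64.1
clock: 6.33
tcp_pos: [485.1, -47.6, 134.5]
tool_rot: [0.0, 0.997, -0.082, -0.0]
ft_force: [-0.1, -0.0, -0.2]
finger_gap: 0.676
gripper_force: 64.1
clock: 6.58
tcp_pos: [484.8, -47.0, 135.1]
tool_rot: [0.0, 0.997, -0.082, 0.0]
ft_force: [0.1, -0.1, -0.9]
finger_gap: 0.673
gripper_force: 64.1
(array([-0.2, -0.6, 37.1]), 'yaw', np.float64(-0.1639), 'tilt', array([ 0.0008, -0.0002]), array([484.8, -47. , 135.1]))
[array([244., 200.]), array([399., 200.]), array([392., 337.]), array([252., 337.])]
```

View pics/w3.png

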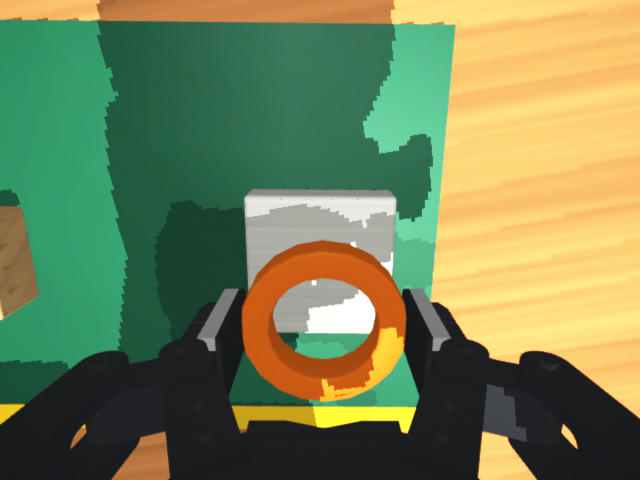

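The block's top edges at columns 245 and 396 and row about 196 match the prediction. The ring is gripped level over it. Descending.

```bash
python3 -m jog '0 0 0.01 0 0 0;0 0 0.01 0 0 0;0 0 0.01 0 0 0;0 0 0.005 0 0 0;0 0 0 0 0 0'; python3 -m jog '0 0 0 0 0 0;0 0 0 0 0 0;0 0 0 0 0 0'; python3 -m jog '0 0 0.002 0 0 0;0 0 0.001 0 0 0;0 0 0 0 0 0;0 0 0 0 0 0';python3 -m jog '0 0 0.001 0 0 0;0 0 0 0 0 0;0 0 0 0 0 0'; python3 -m jog '0 0 0.001 0 0 0;0 0 0 0 0 0;0 0 0 0 0 0'
```

```text
clock: 7.05
tcp_pos: [482.7, -46.3, 97.7]
tool_rot: [-0.0, 0.997, -0.081, -0.002]
ft_force: [-0.4, 0.4, -0.2]
finger_gap: 0.673
gripper_force: 64.1
clock: 7.3
tcp_pos: [484.8, -46.6, 100.2]
tool_rot: [0.0, 0.997, -0.081, 0.0]
ft_force: [-0.1, 0.1, 0.3]
finger_gap: 0.677
gripper_force: 64.1
clock: 7.63
tcp_pos: [484.3, -46.6, 96.9]
tool_rot: [-0.0, 0.997, -0.081, 0.0]
ft_force: [0.4, -0.8, -1.7]
finger_gap: 0.669
gripper_force: 64.1
clock: 7.88
tcp_pos: [484.6, -46.6, 96.1]
tool_rot: [0.0, 0.997, -0.082, 0.0]
ft_force: [-0.0, -0.0, 0.1]
finger_gap: 0.677
gripper_force: 64.2
clock: 8.13
tcp_pos: [484.6, -46.6, 96.0]
tool_rot: [0.0, 0.997, -0.081, -0.0]
ft_force: [-2.9, 1.0, 8.8]
finger_gap: 0.673
gripper_force: 65.1
```

Contact at TCP z≈96. Releasing, then raising.

```bash
python3 -m jog '0 0 0 0 0 0;0 0 0 0 0 0;0 0 0 0 0 0;0 0 0 0 0 0' 0.075; python3 -m jog '0 0 -0.01 0 0 0;0 0 -0.02 0 0 0;0 0 -0.03 0 0 0;0 0 -0.03 0 0 0;0 0 -0.02 0 0 0'; python3 -m jog '0 0 -0.01 0 0 0;0 0 0 0 0 0;0 0 0 0 0 0;0 0 0 0 0 0;0 0 0 0 0 0' 0.0854; python3 - <<'E'
from h import *
W=camera_model("wrist");im=get_image("wrist");cv2.imwrite("pics/w4.png",im)
c0=proj(W,[484.7,-46.4,38]);print(c0,[proj(W,[*(np.array([484.7,-46.4])+35*(i*E0+j*E1)),24]).round() for i,j in((1,1),(1,-1),(-1,-1),(-1,1))])
print(togo([502,-290,200]))
print(togo([502,-290,200])[0])
E
```

```text
clock: 8.47
tcp_pos: [484.2, -46.6, 94.6]
tool_rot: [-0.0, 0.997, -0.082, -0.0]
ft_force: [-0.3, 0.2, -0.3]
finger_gap: 0.879
gripper_force: 0.0
clock: 8.88
tcp_pos: [485.3, -46.7, 208.0]
tool_rot: [0.0, 0.997, -0.081, 0.002]
ft_force: [-0.6, 0.1, -0.2]
finger_gap: 0.876
gripper_force: 0.0
clock: 9.3
tcp_pos: [483.0, -46.4, 213.0]
tool_rot: [-0.0, 0.997, -0.082, -0.002]
ft_force: [0.2, -0.7, 1.1]
finger_gap: 1.002
gripper_force: 0.0
[322.58751803 230.13671938] [array([267., 171.]), array([378., 171.]), array([374., 274.]), array([271., 274.])]
(array([ 58.2, 237.3,  12.9]), 'yaw', np.float64(-0.1632), 'tilt', array([-0.0037,  0.0007]), array([483.2, -46.4, 213.1]))
[ 58.2 237.3  12.9]
```

View pics/w4.png

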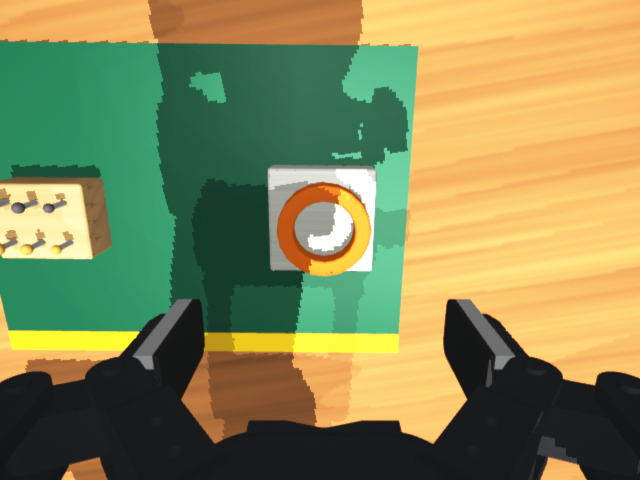

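Ring lies flat on the block, centred at (324,229) with the block centre at about (322,228), so about 1 mm off. Next is the loupe.

```bash
python3 -m jog '0.003 0.012 0 0 0 0;0.006 0.025 0 0 0 0;0.006 0.025 0 0 0 0;0.006 0.025 0 0 0 0;0.006 0.025 0 0 0 0' 0.0854; python3 -m jog '0.006 0.025 0 0 0 0;0.006 0.025 0 0 0 0;0.006 0.025 0 0 0 0;0.006 0.025 0 0 0 0;0.006 0.025 0 0 0 0'; python3 -m jog '0.001 0.0005 0.01 0 0 0;0 0 0.02 0 0 0;0 0 0.02 0 0 0;0 0 0.01 0 0 0;0 0 0 0 0 0'; python3 -m jog '0 0 0 0 0 0;0 0 0 0 0 0;0 0 0 0 0 0;0 0 0 0 0 0'; python3 - <<'E'
from h import *
n,q,A,im=wmeas("lens",(502.5,-290),34,28,WHT);print(q,A);cv2.imwrite("pics/w5.png",im)
print(togo([*q,77]))
E
```

```text
clock: 9.77
tcp_pos: [492.4, -163.3, 214.1]
tool_rot: [-0.0, 0.997, -0.081, -0.001]
ft_force: [0.6, 1.2, -0.3]
finger_gap: 1.002
gripper_force: 0.0
clock: 10.18
tcp_pos: [501.4, -291.8, 213.8]
tool_rot: [-0.0, 0.997, -0.082, -0.001]
ft_force: [-0.2, -0.6, -0.9]
finger_gap: 0.998
gripper_force: 0.0
clock: 10.6
tcp_pos: [500.5, -289.0, 151.0]
tool_rot: [-0.002, 0.997, -0.082, -0.003]
ft_force: [-0.1, -0.2, 0.2]
finger_gap: 1.0
gripper_force: 0.0
clock: 10.93
tcp_pos: [503.8, -290.7, 156.2]
tool_rot: [0.001, 0.997, -0.081, 0.001]
ft_force: [0.2, -0.1, 0.4]
finger_gap: 0.998
gripper_force: 0.0
[ 503.3 -289.9] 1356
(array([-0.7, -0.8, 79.1]), 'yaw', np.float64(-0.1629), 'tilt', array([ 0.0019, -0.0013]), array([ 503.7, -290.7,  156.1]))
```

```bash
python3 -m jog '-0.0005 -0.0005 0.02 0 0 0;0 0 0.02 0 0 0;0 0 0.015 0 0 0;0 0 0.012 0 0 0;0 0 0.006 0 0 0' 0.06;python3 -m jog '0 0 0 0 0 0;0 0 0 0 0 0;0 0 0 0 0 0;0 0 0 0 0 0'; python3 -m jog '0 0 0 0 0 0;0 0 0 0 0 0;0 0 0 0 0 0;0 0 0 0 0 0;0 0 0 0 0 0' 0.02; python3 -m jog '0 0 0 0 0 0;0 0 0 0 0 0'
```

```text
clock: 11.4
tcp_pos: [502.0, -289.3, 80.6]
tool_rot: [-0.0, 0.997, -0.081, -0.001]
ft_force: [0.1, 0.2, 1.0]
finger_gap: 0.703
gripper_force: 0.0
clock: 11.73
tcp_pos: [503.4, -290.4, 83.1]
tool_rot: [0.001, 0.997, -0.082, 0.001]
ft_force: [0.6, 0.4, 1.0]
finger_gap: 0.703
gripper_force: 0.0
clock: 12.15
tcp_pos: [503.3, -290.2, 83.0]
tool_rot: [0.0, 0.997, -0.081, 0.001]
ft_force: [-0.2, -0.7, 5.5]
finger_gap: 0.369
gripper_force: 59.8
clock: 12.32
tcp_pos: [503.3, -290.3, 83.0]
tool_rot: [0.0, 0.997, -0.081, 0.001]
ft_force: [-0.2, 0.6, 5.7]
finger_gap: 0.367
gripper_force: 59.8
```

```bash
python3 -m jog '0 0 -0.01 0 0 0;0 0 -0.02 0 0 0;0 0 -0.02 0 0 0;0 0 -0.02 0 0 0;0 0 -0.01 0 0 0'; python3 -m jog '-0.0022 -0.0125 0 0 0 0;-0.0045 -0.025 0 0 0 0;-0.0045 -0.025 0 0 0 0;-0.0045 -0.025 0 0 0 0;-0.0045 -0.025 0 0 0 0'; python3 -m jog '-0.0045 -0.025 0 0 0 0;-0.0045 -0.025 0 0 0 0;-0.0045 -0.025 0 0 0 0;-0.0045 -0.025 0 0 0 0;-0.0045 -0.025 0 0 0 0';  python3 -m jog '-0.0045 -0.025 0 0 0 0;-0.0045 -0.025 0 0 0 0;-0.0045 -0.025 0 0 0 0;-0.0022 -0.0125 0 0 0 0;0 0 0 0 0 0'; python3 -m jog '0 -0.001 0.01 0 0 0;0 -0.001 0.01 0 0 0;0 0 0.01 0 0 0;0 0 0.005 0 0 0;0 0 0 0 0 0'; python3 -m jog '0 0 0 0 0 0;0 0 0 0 0 0;0 0 0 0 0 0;0 0 0 0 0 0'; python3 - <<'E'
from h import *
W=camera_model("wrist");im=get_image("wrist");cv2.imwrite("pics/w6.png",im);print(togo([499.6,41.8,89]))
cs=[(np.array([484.7,-46.8])+35*(i*E0-E1*-1),24) for i in(1,-1)]+[(np.array([514.5,130.5])+25*i*E0-30*E1,32) for i in(1,-1)]
print([proj(W,[*c,z]).round() for c,z in cs])
E
```

```text
clock: 12.73
tcp_pos: [503.5, -290.4, 164.5]
tool_rot: [0.001, 0.997, -0.081, 0.002]
ft_force: [-0.2, -0.1, -0.9]
finger_gap: 0.367
gripper_force: 59.5
clock: 13.15
tcp_pos: [499.4, -173.2, 160.4]
tool_rot: [-0.001, 0.997, -0.082, -0.001]
ft_force: [0.5, 0.8, -0.6]
finger_gap: 0.366
gripper_force: 59.5
clock: 13.57
tcp_pos: [497.3, -46.3, 160.5]
tool_rot: [-0.0, 0.997, -0.081, -0.001]
ft_force: [-0.1, 0.0, -0.0]
finger_gap: 0.365
gripper_force: 59.5
clock: 13.98
tcp_pos: [495.8, 43.4, 160.5]
tool_rot: [-0.0, 0.997, -0.08, -0.002]
ft_force: [-0.2, 0.1, -1.1]
finger_gap: 0.369
gripper_force: 59.5
clock: 14.4
tcp_pos: [496.3, 41.6, 124.5]
tool_rot: [0.0, 0.997, -0.082, -0.002]
ft_force: [-1.4, -0.4, -0.6]
finger_gap: 0.366
gripper_force: 59.5
clock: 14.73
tcp_pos: [498.6, 42.2, 127.4]
tool_rot: [-0.0, 0.997, -0.082, 0.001]
ft_force: [1.6, -0.1, -0.4]
finger_gap: 0.365
gripper_force: 59.5
(array([ 1.1,  0.3, 38.4]), 'yaw', np.float64(-0.1634), 'tilt', array([0.0011, 0.    ]), array([498.5,  42.3, 127.4]))
[array([450., 201.]), array([437., 343.]), array([181., 227.]), array([192., 333.])]
```

View pics/w6.png

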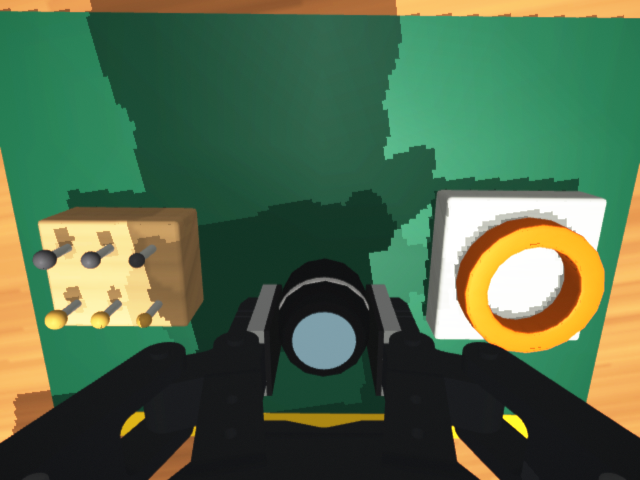

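The loupe is upright in the grip at (323,310). Both blocks show within about 5 px of prediction, which puts the mat about 2 mm farther in +x than estimated, so I'll correct for it.

```bash
python3 -m jog '0.0012 0.0003 0.01 0 0 0;0.0012 0 0.01 0 0 0;0 0 0.01 0 0 0;0 0 0.005 0 0 0;0 0 0 0 0 0'; python3 -m jog '0 0 0 0 0 0;0 0 0 0 0 0;0 0 0 0 0 0'; python3 -m jog '0 0 0.002 0 0 0;0 0 0.001 0 0 0;0 0 0 0 0 0;0 0 0 0 0 0';python3 -m jog '0 0 0.001 0 0 0;0 0 0 0 0 0;0 0 0 0 0 0'; python3 -m jog '0 0 0.001 0 0 0;0 0 0 0 0 0;0 0 0 0 0 0'
```

```text
clock: 15.2
tcp_pos: [498.7, 41.7, 89.6]
tool_rot: [0.0, 0.997, -0.081, -0.002]
ft_force: [-0.6, 0.3, -0.0]
finger_gap: 0.366
gripper_force: 59.5
clock: 15.45
tcp_pos: [500.8, 41.7, 92.2]
tool_rot: [-0.0, 0.997, -0.081, 0.0]
ft_force: [-0.1, 0.2, -0.7]
finger_gap: 0.371
gripper_force: 59.5
clock: 15.78
tcp_pos: [500.4, 41.7, 88.9]
tool_rot: [-0.0, 0.997, -0.082, 0.0]
ft_force: [0.1, 0.3, -0.9]
finger_gap: 0.368
gripper_force: 59.5
clock: 16.03
tcp_pos: [500.4, 41.7, 87.9]
tool_rot: [-0.0, 0.997, -0.082, -0.0]
ft_force: [-0.7, 0.4, -1.3]
finger_gap: 0.368
gripper_force: 59.5
clock: 16.28
tcp_pos: [500.6, 41.7, 87.0]
tool_rot: [-0.0, 0.997, -0.082, 0.0]
ft_force: [-0.4, 0.9, 0.7]
finger_gap: 0.368
gripper_force: 59.7
```

```bash
python3 -m jog '0 0 0.0005 0 0 0;0 0 0 0 0 0;0 0 0 0 0 0;0 0 0 0 0 0;0 0 0 0 0 0' 0.05; python3 -m jog '0 0 -0.01 0 0 0;0 0 -0.02 0 0 0;0 0 -0.03 0 0 0;0 0 -0.03 0 0 0;0 0 -0.03 0 0 0'; python3 -m jog '-0.0015 0.0135 0 0 0 0;-0.003 0.027 0 0 0 0;-0.003 0.027 0 0 0 0;-0.003 0.027 0 0 0 0;-0.003 0.027 0 0 0 0' 0.0854;python3 -m jog '-0.003 0.027 0 0 0 0;-0.003 0.027 0 0 0 0;-0.003 0.027 0 0 0 0;-0.003 0.027 0 0 0 0;-0.003 0.027 0 0 0 0';python3 -m jog '-0.003 0.027 0 0 0 0;-0.003 0.027 0 0 0 0;-0.003 0.027 0 0 0 0;-0.003 0.027 0 0 0 0;-0.001 0.0085 0 0 0 0';python3 -m jog '0 0 0 0 0 0;0 0 0 0 0 0;0 0 0 0 0 0;0 0 0 0 0 0;0 0 0 0 0 0'; python3 - <<'E'
from h import *
n,q,A,im=wmeas("cap",(398,-314.5),45,40,RED);print(q,A);cv2.imwrite("pics/w7.png",im)
print(togo([*q,90]))
T=camera_model("top");t=get_image("top");cv2.imwrite("pics/top2.png",t)
E
```

```text
clock: 16.7
tcp_pos: [500.4, 41.7, 86.3]
tool_rot: [-0.0, 0.997, -0.081, -0.0]
ft_force: [0.0, -0.2, -0.2]
finger_gap: 0.587
gripper_force: 0.0
clock: 17.12
tcp_pos: [500.0, 41.7, 208.1]
tool_rot: [0.0, 0.997, -0.082, -0.0]
ft_force: [0.6, 0.7, -0.5]
finger_gap: 0.587
gripper_force: 0.0
clock: 17.53
tcp_pos: [467.0, -76.9, 207.4]
tool_rot: [0.0, 0.997, -0.081, 0.001]
ft_force: [-0.3, -0.2, 0.5]
finger_gap: 1.0
gripper_force: 0.0
clock: 17.95
tcp_pos: [430.1, -208.0, 207.2]
tool_rot: [0.0, 0.997, -0.082, 0.0]
ft_force: [0.1, -0.9, 0.1]
finger_gap: 1.001
gripper_force: 0.0
clock: 18.37
tcp_pos: [398.3, -322.9, 207.6]
tool_rot: [0.001, 0.997, -0.083, 0.001]
ft_force: [0.2, 0.2, 0.1]
finger_gap: 1.002
gripper_force: 0.0
clock: 18.78
tcp_pos: [399.2, -318.4, 206.3]
tool_rot: [-0.0, 0.997, -0.081, -0.0]
ft_force: [0.7, -0.3, -0.2]
finger_gap: 0.995
gripper_force: 0.0
[ 401.1 -314.5] 198
(array([  1.3,  -4.3, 116.3]), 'yaw', np.float64(-0.1617), 'tilt', array([-0.0002,  0.0004]), array([ 399.2, -318.6,  206.3]))
```

View pics/top2.png

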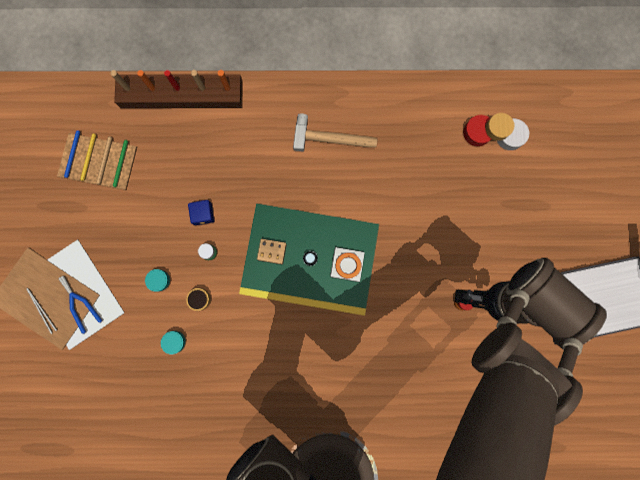

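Ring at (347,265) and loupe at (310,258) are standing in place. Remeasuring the jar from closer.

```bash
python3 -m jog '0 -0.002 0.01 0 0 0;0 -0.002 0.02 0 0 0;0 0 0.02 0 0 0;0 0 0.01 0 0 0;0 0 0 0 0 0';python3 -m jog '0 0 0 0 0 0;0 0 0 0 0 0;0 0 0 0 0 0;0 0 0 0 0 0'; python3 - <<'E'
from h import *
n,q,A,im=wmeas("cap",(399,-314.5),45,60,lambda b,g,r:(r>80)&(r>3*g)&(r>3*b));print(q,A);cv2.imwrite("pics/w8.png",im)
print(togo([*q,90]))
E
```

```text
clock: 19.3
tcp_pos: [397.8, -313.7, 143.3]
tool_rot: [-0.002, 0.997, -0.081, -0.003]
ft_force: [-1.1, -0.4, 0.2]
finger_gap: 0.999
gripper_force: 0.0
clock: 19.63
tcp_pos: [400.2, -316.3, 147.5]
tool_rot: [0.001, 0.997, -0.082, 0.001]
ft_force: [0.0, 0.0, -0.1]
finger_gap: 0.997
gripper_force: 0.0
[ 400.2 -315.2] 4591
(array([-0.1, -1.1, 57.4]), 'yaw', np.float64(-0.1633), 'tilt', array([ 0.0015, -0.0014]), array([ 400.1, -316.2,  147.4]))
```

View pics/w8.png

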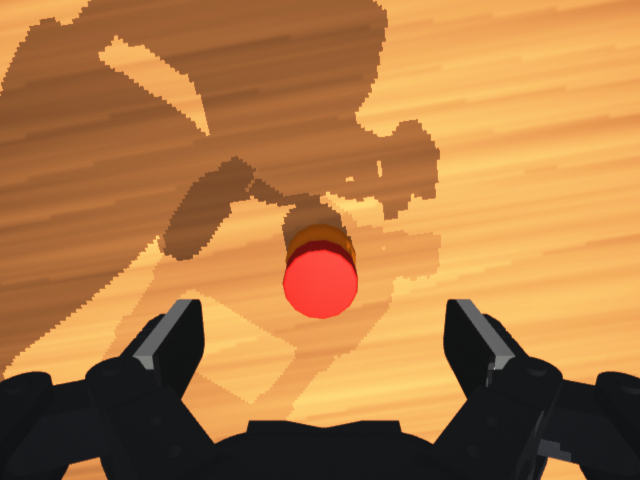

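Jar cap centre is at (320,283). Descending and gripping.

```bash
python3 -m jog '-0.001 -0.001 0.015 0 0 0;0 0 0.015 0 0 0;0 0 0.015 0 0 0;0 0 0.01 0 0 0;0 0 0 0 0 0' 0.065;python3 -m jog '0 0 0 0 0 0;0 0 0 0 0 0;0 0 0 0 0 0;0 0 0 0 0 0'; python3 -m jog '0 0 0 0 0 0;0 0 0 0 0 0;0 0 0 0 0 0;0 0 0 0 0 0;0 0 0 0 0 0' 0.024; python3 -m jog '0 0 0 0 0 0;0 0 -0.01 0 0 0;0 0 -0.02 0 0 0;0 0 -0.03 0 0 0;0 0 -0.03 0 0 0'; python3 -m jog '0 0 -0.01 0 0 0;0 0 0 0 0 0;0 0 0 0 0 0;0 0 0 0 0 0'; python3 -c "
from h import *
print(togo([579.5,120,190]))"
```

```text
clock: 20.1
tcp_pos: [397.6, -313.6, 89.7]
tool_rot: [-0.001, 0.997, -0.082, -0.001]
ft_force: [-0.0, 0.6, -0.3]
finger_gap: 0.756
gripper_force: 0.0
clock: 20.43
tcp_pos: [399.2, -315.1, 92.3]
tool_rot: [0.001, 0.997, -0.082, 0.001]
ft_force: [0.4, 0.4, 0.5]
finger_gap: 0.761
gripper_force: 0.0
clock: 20.85
tcp_pos: [399.1, -314.8, 92.0]
tool_rot: [0.0, 0.997, -0.081, 0.0]
ft_force: [-0.9, -0.2, 5.9]
finger_gap: 0.394
gripper_force: 59.2
clock: 21.27
tcp_pos: [397.6, -313.6, 181.3]
tool_rot: [-0.001, 0.997, -0.082, -0.001]
ft_force: [0.3, -1.4, -0.4]
finger_gap: 0.391
gripper_force: 59.7
clock: 21.6
tcp_pos: [397.6, -313.6, 189.7]
tool_rot: [-0.001, 0.997, -0.082, -0.001]
ft_force: [0.3, 0.4, -1.0]
finger_gap: 0.392
gripper_force: 59.7
(array([ 1.090e+02, -4.574e+02,  2.000e-01]), 'yaw', np.float64(-0.1632), 'tilt', array([-0.0025,  0.0023]), array([ 397.6, -313.6,  189.7]))
```

```bash
python3 -m jog '0.003 -0.012 0 0 0 0;0.0057 -0.024 0 0 0 0;0.0057 -0.024 0 0 0 0;0.0057 -0.024 0 0 0 0;0.0057 -0.024 0 0 0 0';python3 -m jog '0.0057 -0.024 0 0 0 0;0.0057 -0.024 0 0 0 0;0.0057 -0.024 0 0 0 0;0.0057 -0.024 0 0 0 0;0.0057 -0.024 0 0 0 0';python3 -m jog '0.0057 -0.024 0 0 0 0;0.0057 -0.024 0 0 0 0;0.0057 -0.024 0 0 0 0;0.0057 -0.024 0 0 0 0;0.0057 -0.024 0 0 0 0';python3 -m jog '0.0057 -0.024 0 0 0 0;0.0057 -0.024 0 0 0 0;0.0057 -0.024 0 0 0 0;0.0057 -0.024 0 0 0 0;0.003 -0.012 0 0 0 0'; python3 -m jog '0 0 0.01 0 0 0;0 0 0.02 0 0 0;0 0 0.02 0 0 0;0 0 0.01 0 0 0;0 0 0 0 0 0';python3 -m jog '0 0 0 0 0 0;0 0 0 0 0 0;0 0 0 0 0 0;0 0 0 0 0 0;0 0 0 0 0 0'; python3 - <<'E'
from h import *
im=get_image("scene");cv2.imwrite("pics/s2.png",im[140:340,200:466]);cv2.imwrite("pics/s2.png",cv2.resize(im[140:340,200:460],(780,600)))
print(togo([579.1,120.2,100]))
E
```

```text
clock: 22.02
tcp_pos: [441.0, -209.8, 189.4]
tool_rot: [-0.001, 0.997, -0.082, -0.002]
ft_force: [0.5, -0.3, -0.4]
finger_gap: 0.388
gripper_force: 59.7
clock: 22.43
tcp_pos: [488.4, -96.0, 189.5]
tool_rot: [-0.001, 0.997, -0.081, -0.002]
ft_force: [0.8, -0.0, -1.3]
finger_gap: 0.391
gripper_force: 59.7
clock: 22.85
tcp_pos: [535.8, 17.5, 189.3]
tool_rot: [-0.0, 0.997, -0.081, -0.002]
ft_force: [-0.3, -0.2, -1.4]
finger_gap: 0.391
gripper_force: 59.7
clock: 23.27
tcp_pos: [579.4, 120.8, 189.4]
tool_rot: [-0.0, 0.997, -0.081, -0.001]
ft_force: [0.3, -0.3, -1.5]
finger_gap: 0.39
gripper_force: 59.8
clock: 23.68
tcp_pos: [576.2, 116.5, 127.0]
tool_rot: [0.001, 0.997, -0.082, -0.004]
ft_force: [-0.5, 0.3, -1.7]
finger_gap: 0.39
gripper_force: 59.8
clock: 24.1
tcp_pos: [580.7, 117.7, 132.5]
tool_rot: [-0.0, 0.997, -0.082, 0.001]
ft_force: [-0.7, -0.2, -0.3]
finger_gap: 0.393
gripper_force: 59.8
(array([-1.8, -2.1, 32.3]), 'yaw', np.float64(-0.1633), 'tilt', array([0.0017, 0.0002]), array([580.5, 117.8, 132.3]))
```

View pics/s2.png

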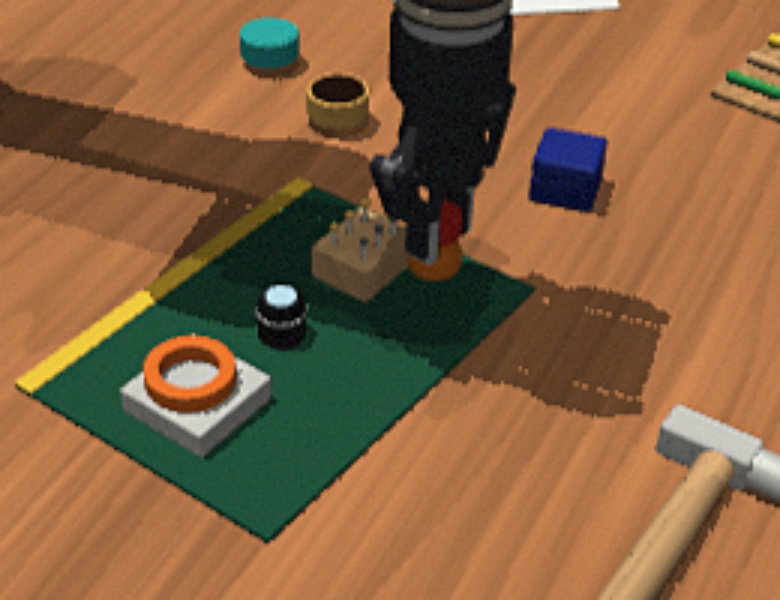

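The jar is held upright behind the bur block at (436,245). The ring and loupe are sound. Lowering and releasing.

```bash
python3 -m jog '-0.001 -0.002 0.01 0 0 0;0 0 0.01 0 0 0;0 0 0.008 0 0 0;0 0 0.003 0 0 0;0 0 0 0 0 0'; python3 -m jog '0 0 0 0 0 0;0 0 0 0 0 0;0 0 0 0 0 0'; python3 -m jog '0 0 0.001 0 0 0;0 0 0.001 0 0 0;0 0 0 0 0 0;0 0 0 0 0 0';python3 -m jog '0 0 0.001 0 0 0;0 0 0 0 0 0;0 0 0 0 0 0'; python3 -m jog '0 0 0.001 0 0 0;0 0 0 0 0 0;0 0 0 0 0 0'
```

```text
clock: 24.57
tcp_pos: [577.8, 119.8, 98.3]
tool_rot: [0.0, 0.997, -0.081, -0.002]
ft_force: [0.4, 0.5, -1.2]
finger_gap: 0.391
gripper_force: 59.8
clock: 24.82
tcp_pos: [579.7, 119.9, 100.7]
tool_rot: [-0.0, 0.997, -0.082, 0.0]
ft_force: [-0.6, 1.2, -0.5]
finger_gap: 0.391
gripper_force: 59.8
clock: 25.15
tcp_pos: [579.2, 119.9, 98.4]
tool_rot: [-0.0, 0.997, -0.082, 0.0]
ft_force: [0.6, -0.2, -1.7]
finger_gap: 0.392
gripper_force: 59.8
clock: 25.4
tcp_pos: [579.2, 119.9, 97.3]
tool_rot: [0.0, 0.997, -0.082, -0.0]
ft_force: [-0.6, 1.0, -1.4]
finger_gap: 0.39
gripper_force: 59.8
clock: 25.65
tcp_pos: [579.2, 119.9, 96.3]
tool_rot: [0.0, 0.997, -0.081, -0.0]
ft_force: [-0.8, -1.0, -1.4]
finger_gap: 0.389
gripper_force: 59.8
```

```bash
python3 -m jog '0 0 0.001 0 0 0;0 0 0 0 0 0;0 0 0 0 0 0'; python3 -m jog '0 0 0 0 0 0;0 0 0 0 0 0;0 0 0 0 0 0;0 0 0 0 0 0' 0.055; python3 -m jog '0 0 -0.01 0 0 0;0 0 -0.02 0 0 0;0 0 -0.03 0 0 0;0 0 -0.03 0 0 0;0 0 -0.03 0 0 0'; python3 -m jog '-0.011 -0.0083 0 0 0 0;-0.0224 -0.0167 0 0 0 0;-0.0224 -0.0167 0 0 0 0;-0.0224 -0.0167 0 0 0 0;-0.0224 -0.0167 0 0 0 0' 0.0854;python3 -m jog '-0.0224 -0.0167 0 0 0 0;-0.0224 -0.0167 0 0 0 0;-0.0224 -0.0167 0 0 0 0;-0.0224 -0.0167 0 0 0 0;-0.011 -0.0083 0 0 0 0';python3 -m jog '0 0 0.01 0 0 0;0 0 0.02 0 0 0;0 0 0.02 0 0 0;0 0 0.01 0 0 0;0 0 0 0 0 0'; python3 -m jog '0 0 0 0 0 0;0 0 0 0 0 0;0 0 0 0 0 0;0 0 0 0 0 0;0 0 0 0 0 0';  python3 - <<'E'
from h import *
n,q,A,im=wmeas("pitch",(405,301),31,45,lambda b,g,r:(r<75)&(r>25)&(b<65));print(q,A);cv2.imwrite("pics/w9.png",im)
print(togo([*q,90]))
W=camera_model("wrist");print(proj(W,[*q,32]),proj(W,[*q,31]))
E
```

```text
clock: 25.9
tcp_pos: [579.5, 119.9, 96.1]
tool_rot: [0.0, 0.997, -0.081, 0.0]
ft_force: [-1.4, 0.2, 4.7]
finger_gap: 0.393
gripper_force: 60.1
clock: 26.23
tcp_pos: [579.2, 119.9, 95.1]
tool_rot: [-0.0, 0.997, -0.082, -0.0]
ft_force: [0.1, -0.2, -0.3]
finger_gap: 0.647
gripper_force: 0.0
clock: 26.65
tcp_pos: [579.0, 119.9, 216.9]
tool_rot: [0.0, 0.997, -0.082, -0.0]
ft_force: [0.3, 0.3, 0.2]
finger_gap: 0.647
gripper_force: 0.0
clock: 27.07
tcp_pos: [491.1, 211.1, 215.8]
tool_rot: [-0.0, 0.997, -0.082, 0.0]
ft_force: [0.5, -0.2, -0.3]
finger_gap: 1.0
gripper_force: 0.0
clock: 27.48
tcp_pos: [402.7, 302.4, 215.5]
tool_rot: [-0.0, 0.997, -0.081, -0.001]
ft_force: [0.1, 0.5, 0.0]
finger_gap: 0.999
gripper_force: 0.0
clock: 27.9
tcp_pos: [403.5, 299.2, 152.6]
tool_rot: [0.002, 0.997, -0.082, -0.002]
ft_force: [-1.1, -0.2, -0.2]
finger_gap: 1.001
gripper_force: 0.0
clock: 28.32
tcp_pos: [405.8, 301.1, 156.3]
tool_rot: [-0.001, 0.997, -0.082, 0.001]
ft_force: [0.6, 0.5, 0.7]
finger_gap: 0.998
gripper_force: 0.0
[412.7 294.5] 321
(array([ 8. ,  5.3, 66.1]), 'yaw', np.float64(-0.1633), 'tilt', array([0.0012, 0.0008]), array([405.6, 301. , 156.1]))
[333.52795497 246.93885122] [333.48198655 246.32349576]
```

View pics/w9.png

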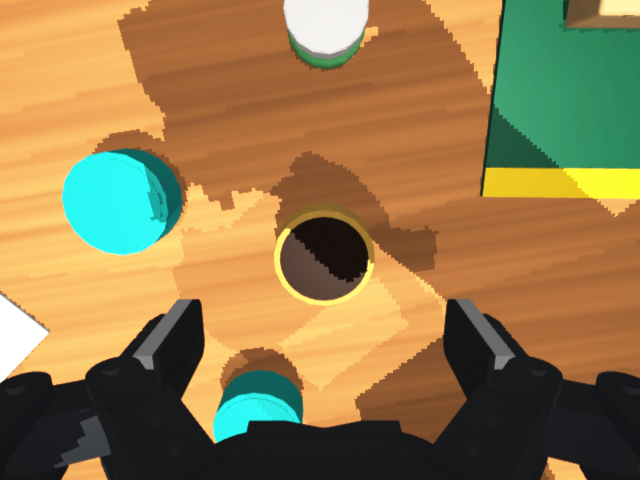

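Bowl rim centre is at (324.5,258), with teal bowls at (123,203) and (258,410) clear of the fingers.

```bash
python3 - <<'E'
from h import *
W=camera_model("wrist");q=at(W,(324.5,258),32);print(q,togo([*q,85]))
E
```

```text
[407.64457406 299.93185138] (array([ 2.1,  0.8, 71.1]), 'yaw', np.float64(-0.1633), 'tilt', array([0.0012, 0.0008]), array([405.6, 301. , 156.1]))
```

```bash
python3 -m jog '0.0015 0.0007 0.015 0 0 0;0 0 0.02 0 0 0;0 0 0.015 0 0 0;0 0 0.012 0 0 0;0 0 0.004 0 0 0' 0.075;python3 -m jog '0 0 0 0 0 0;0 0 0 0 0 0;0 0 0 0 0 0;0 0 0 0 0 0;0 0 0 0 0 0'; python3 -c "
from h import *
print(togo([407.3,300,85]))"
```

```text
clock: 28.78
tcp_pos: [405.5, 299.2, 87.7]
tool_rot: [0.001, 0.997, -0.082, -0.001]
ft_force: [0.0, -0.5, -0.3]
finger_gap: 0.874
gripper_force: 0.0
clock: 29.2
tcp_pos: [407.1, 300.2, 90.2]
tool_rot: [-0.001, 0.997, -0.081, 0.001]
ft_force: [0.2, 0.3, -0.1]
finger_gap: 0.878
gripper_force: 0.0
(array([0.2, 0.2, 5.2]), 'yaw', np.float64(-0.1632), 'tilt', array([0.0015, 0.0009]), array([407.1, 300.2,  90.2]))
```

```bash
python3 -m jog '0 0 0.004 0 0 0;0 0 0 0 0 0;0 0 0 0 0 0;0 0 0 0 0 0'; python3 -m jog '0 0 0 0 0 0;0 0 0 0 0 0;0 0 0 0 0 0;0 0 0 0 0 0;0 0 0 0 0 0' 0.035; python3 -m jog '0 0 0 0 0 0;0 0 0 0 0 0;0 0 -0.005 0 0 0;0 0 -0.01 0 0 0;0 0 -0.02 0 0 0'; python3 -m jog '0 0 -0.02 0 0 0;0 0 -0.02 0 0 0;0 0 -0.01 0 0 0;0 0 0 0 0 0;0 0 0 0 0 0';python3 -m jog '0 0 0 0 0 0;0 0 0 0 0 0;0 0 0 0 0 0'; python3 - <<'E'
from h import *
im=get_image("scene");cv2.imwrite("pics/s3.png",cv2.resize(im[60:260,220:480],(780,600)))
print(togo([485.2,-47.2,170]))
W=camera_model("wrist");im=get_image("wrist");cv2.imwrite("pics/w10.png",im)
E
```

```text
clock: 29.53
tcp_pos: [406.4, 299.8, 85.3]
tool_rot: [0.0, 0.997, -0.082, -0.0]
ft_force: [-0.4, -0.0, -0.8]
finger_gap: 0.878
gripper_force: 0.0
clock: 29.95
tcp_pos: [406.8, 300.1, 85.9]
tool_rot: [-0.0, 0.997, -0.081, 0.0]
ft_force: [-1.9, -0.1, 4.7]
finger_gap: 0.572
gripper_force: 61.5
clock: 30.37
tcp_pos: [404.1, 298.3, 118.4]
tool_rot: [0.002, 0.997, -0.082, -0.003]
ft_force: [0.4, 0.2, -3.6]
finger_gap: 0.573
gripper_force: 62.7
clock: 30.78
tcp_pos: [406.5, 299.8, 170.6]
tool_rot: [-0.0, 0.997, -0.082, 0.0]
ft_force: [-0.7, 0.1, -3.6]
finger_gap: 0.575
gripper_force: 62.8
clock: 31.03
tcp_pos: [405.6, 299.3, 168.9]
tool_rot: [0.001, 0.997, -0.082, -0.001]
ft_force: [-0.3, -0.2, -3.1]
finger_gap: 0.575
gripper_force: 62.8
(array([134.7, 329.1,  -0.6]), 'yaw', np.float64(-0.1632), 'tilt', array([-0.0021, -0.0013]), array([405.8, 299.4, 169.2]))
```

View pics/s3.png

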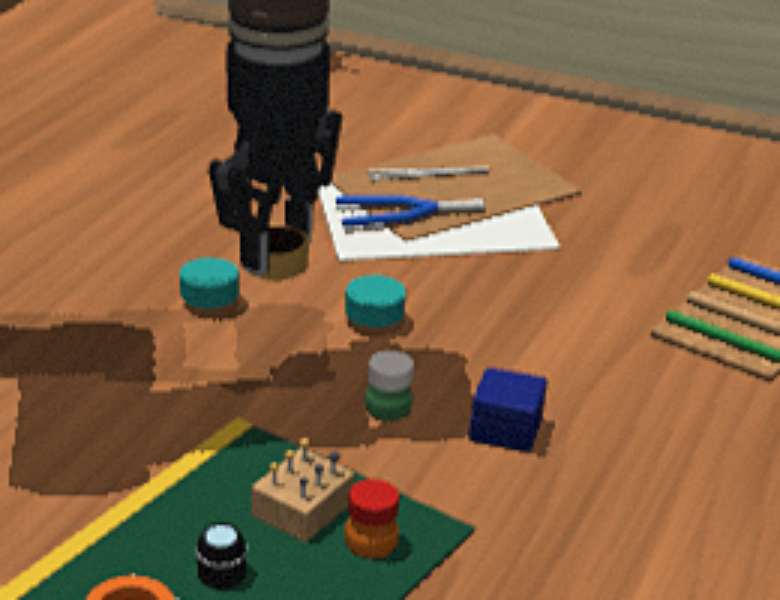

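The brass bowl is held level at (280,250) and the amber jar stands behind the bur block. Carrying the bowl over the ring.

```bash
python3 -m jog '0.003 0.007 0 0 0 0;0.008 0.0195 0 0 0 0;0.008 0.0195 0 0 0 0;0.008 0.0195 0 0 0 0;0.008 0.0195 0 0 0 0'; python3 -m jog '0.008 0.0195 0 0 0 0;0.008 0.0195 0 0 0 0;0.008 0.0195 0 0 0 0;0.008 0.0195 0 0 0 0;0.008 0.0195 0 0 0 0'; python3 -m jog '0.008 0.0195 0 0 0 0;0.008 0.0195 0 0 0 0;0.008 0.0195 0 0 0 0;0.008 0.0195 0 0 0 0;0.008 0.0195 0 0 0 0'; python3 -m jog '0.008 0.0195 0 0 0 0;0.008 0.0195 0 0 0 0;0.003 0.0085 0 0 0 0;0 0 0 0 0 0;0 0 0 0 0 0'; python3 -m jog '0 0 0 0 0 0;0 0 0 0 0 0;0 0 0 0 0 0;0 0 0 0 0 0;0 0 0 0 0 0';  python3 - <<'E'
from h import *
print(togo([485.2,-47.2,118]))
W=camera_model("wrist");im=get_image("wrist");cv2.imwrite("pics/w11.png",im);c=np.array([485.2,-47.2])
print(proj(W,[*c,38]),[proj(W,[*(c+30*d),38]).round(1) for d in(E0,-E0,E1,-E1)])
st=read_state();print([proj(W,[*(st["tcp_pos"][:2]+26*d),st["tcp_pos"][2]-57+4]).round(1) for d in(E0,-E0,E1,-E1)])
E
```

```text
clock: 31.55
tcp_pos: [427.2, 209.0, 170.2]
tool_rot: [0.0, 0.997, -0.081, -0.0]
ft_force: [-0.1, -0.6, -3.3]
finger_gap: 0.574
gripper_force: 62.8
clock: 31.97
tcp_pos: [450.9, 106.1, 170.3]
tool_rot: [0.0, 0.997, -0.081, -0.0]
ft_force: [1.0, -0.5, -3.2]
finger_gap: 0.573
gripper_force: 62.8
clock: 32.38
tcp_pos: [474.3, 3.4, 170.2]
tool_rot: [0.0, 0.997, -0.082, -0.0]
ft_force: [0.5, -0.0, -3.3]
finger_gap: 0.571
gripper_force: 62.8
clock: 32.8
tcp_pos: [485.1, -45.3, 170.2]
tool_rot: [-0.0, 0.997, -0.082, -0.0]
ft_force: [0.6, -0.8, -3.6]
finger_gap: 0.572
gripper_force: 62.9
clock: 33.22
tcp_pos: [485.4, -44.5, 170.4]
tool_rot: [-0.0, 0.997, -0.081, -0.0]
ft_force: [0.1, 0.1, -3.0]
finger_gap: 0.57
gripper_force: 62.9
(array([ 0.2,  2.7, 52.4]), 'yaw', np.float64(-0.1622), 'tilt', array([-0.0001,  0.0001]), array([485.4, -44.5, 170.4]))
[328.04832217 255.97315326] [array([328.3, 200. ]), array([327.8, 307.8]), array([271.1, 255.9]), array([385. , 256.1])]
[array([323. , 262.2]), array([322.8, 399.3]), array([246.3, 334.2]), array([399.6, 334.4])]
```

View pics/w11.png

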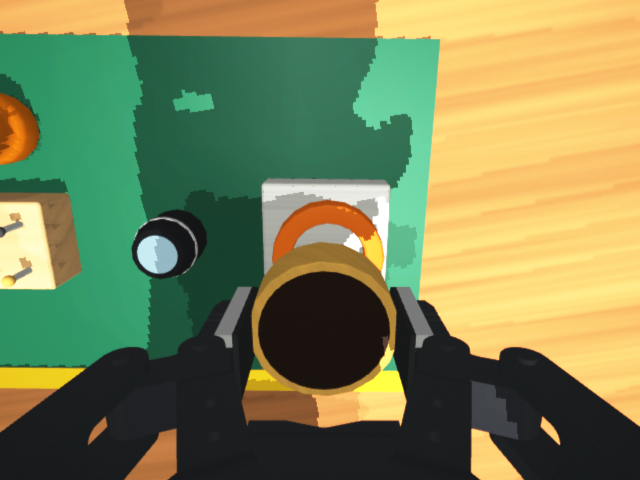

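Ring top edge is at row 200 and columns 273–383, matching prediction. The bowl is held about 1–2 mm forward. Correcting and lowering.

```bash
python3 -m jog '-0.0005 0.0015 0.005 0 0 0;-0.0005 0.0012 0.01 0 0 0;0 0 0.01 0 0 0;0 0 0.01 0 0 0;0 0 0.01 0 0 0'; python3 -m jog '0 0 0.005 0 0 0;0 0 0 0 0 0;0 0 0 0 0 0;0 0 0 0 0 0;0 0 0 0 0 0'; python3 -m jog '0 0 0.001 0 0 0;0 0 0.001 0 0 0;0 0 0 0 0 0;0 0 0 0 0 0';python3 -m jog '0 0 0.001 0 0 0;0 0 0 0 0 0;0 0 0 0 0 0'; python3 -m jog '0 0 0.001 0 0 0;0 0 0 0 0 0;0 0 0 0 0 0'
```

```text
clock: 33.68
tcp_pos: [483.5, -47.5, 123.8]
tool_rot: [-0.0, 0.997, -0.082, -0.001]
ft_force: [-1.0, 0.4, -3.7]
finger_gap: 0.573
gripper_force: 62.9
clock: 34.1
tcp_pos: [484.7, -47.7, 120.9]
tool_rot: [0.0, 0.997, -0.081, 0.001]
ft_force: [0.3, -0.3, -3.6]
finger_gap: 0.57
gripper_force: 62.9
clock: 34.43
tcp_pos: [484.1, -47.6, 118.5]
tool_rot: [0.0, 0.997, -0.081, 0.0]
ft_force: [0.2, 1.2, -4.0]
finger_gap: 0.569
gripper_force: 62.9
clock: 34.68
tcp_pos: [484.0, -47.5, 117.3]
tool_rot: [-0.0, 0.997, -0.082, -0.0]
ft_force: [-0.3, 0.5, -2.7]
finger_gap: 0.575
gripper_force: 62.9
clock: 34.93
tcp_pos: [484.0, -47.5, 116.3]
tool_rot: [-0.0, 0.997, -0.082, -0.0]
ft_force: [-0.1, -0.4, -2.8]
finger_gap: 0.572
gripper_force: 62.9
```

```bash
python3 -m jog '0 0 0.001 0 0 0;0 0 0 0 0 0;0 0 0 0 0 0';python3 -m jog '0 0 0.001 0 0 0;0 0 0 0 0 0;0 0 0 0 0 0'; python3 -m jog '0 0 0.0005 0 0 0;0 0 0 0 0 0;0 0 0 0 0 0'
```

```text
clock: 35.18
tcp_pos: [484.0, -47.5, 115.3]
tool_rot: [-0.0, 0.997, -0.082, -0.0]
ft_force: [0.2, -0.0, -3.5]
finger_gap: 0.572
gripper_force: 62.9
clock: 35.43
tcp_pos: [484.0, -47.5, 114.3]
tool_rot: [-0.0, 0.997, -0.082, -0.0]
ft_force: [-0.2, 0.2, -2.7]
finger_gap: 0.575
gripper_force: 62.9
clock: 35.68
tcp_pos: [484.2, -47.6, 114.1]
tool_rot: [0.0, 0.997, -0.081, 0.0]
ft_force: [-0.7, 0.6, -0.0]
finger_gap: 0.57
gripper_force: 63.4
```

Contact is at the expected seated height of about 114. Releasing, raising and checking.

```bash
python3 -m jog '0 0 0 0 0 0;0 0 0 0 0 0;0 0 0 0 0 0;0 0 0 0 0 0;0 0 0 0 0 0' 0.068; python3 -m jog '0 0 -0.005 0 0 0;0 0 -0.015 0 0 0;0 0 -0.02 0 0 0;0 0 -0.03 0 0 0;0 0 -0.03 0 0 0'; python3 -m jog '-0.02 0 -0.01 0 0 0;-0.03 0 0 0 0 0;-0.03 0 0 0 0 0;-0.02 0 0 0 0 0;0 0 0 0 0 0'; python3 -m jog '0 0 0 0 0 0;0 0 0 0 0 0;0 0 0 0 0 0;0 0 0 0 0 0;0 0 0 0 0 0';  python3 - <<'E'
from h import *
W=camera_model("wrist");a=get_image("wrist");b=get_image("scene");cv2.imwrite("pics/w12.png",a)
cv2.imwrite("pics/f.png",np.hstack([cv2.resize(a,(400,300)),cv2.resize(b[130:330,195:462],(400,300))]))
print(proj(W,[485.2,-47.2,60]),read_state()["tcp_pos"])
E
```

```text
clock: 36.1
tcp_pos: [484.4, -47.6, 114.1]
tool_rot: [0.0, 0.997, -0.082, 0.0]
ft_force: [0.6, 0.7, 0.5]
finger_gap: 0.795
gripper_force: 0.0
clock: 36.52
tcp_pos: [483.2, -47.4, 214.4]
tool_rot: [-0.0, 0.997, -0.082, -0.001]
ft_force: [0.3, 0.3, -0.3]
finger_gap: 0.8
gripper_force: 0.0
clock: 36.93
tcp_pos: [380.9, -30.4, 223.0]
tool_rot: [-0.0, 0.997, -0.081, -0.002]
ft_force: [-0.4, 0.4, -1.6]
finger_gap: 0.797
gripper_force: 0.0
clock: 37.35
tcp_pos: [386.3, -31.5, 224.0]
tool_rot: [0.0, 0.997, -0.082, 0.0]
ft_force: [0.5, -0.7, -0.4]
finger_gap: 0.8
gripper_force: 0.0
[321.35818611  59.23905463] [385.86178455 -31.41712068 223.78281272]
```

View pics/f.png

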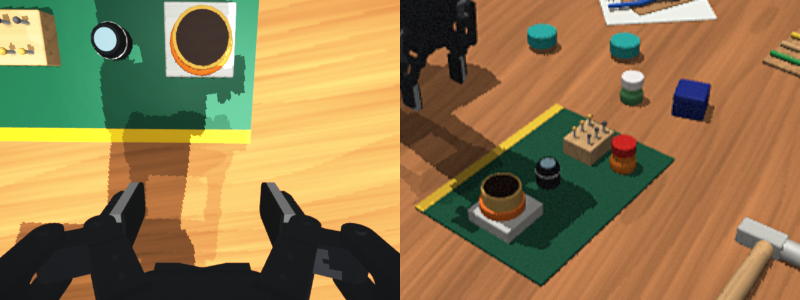

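The picture shows the bowl seated level in the ring on the steel block, right half at (502,195). The loupe at (547,172) and the amber jar at (624,155) stand in their places, and the green jar, ring box and hammer look unmoved. Handing in.

```bash
python3 -c "
from bench import close_job
print(close_job())"
```

```text
the job is handed in; nothing more can be done
None
```

The job is handed in at about 37 s on the robot clock: the last pictures show the ring and bowl seated on the steel block, the loupe midway between the blocks, the amber jar behind the bur block, and the green jar, ring box and hammer apparently unmoved; no verdict was returned.

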